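# Line up the thread spools by shade

## Task

Line the four thread spools up on the wooden rack from dark to light, one standing upright in each ring: black in the ring next to the black end block, then red, then tan, and white next to the white end block. Centre each in its ring, let go, and leave the glue bottle, the shoe brush and the wax tin where they are.

Things in the scene. Friction and masses are not known exactly. Their poses are not given: they have to be found in the camera images.
- black_spool_center (a point): centre (29 mm above its foot) of the black thread spool, a loose upright reel 49 mm in diameter and 58 mm tall with flat flanges, about 50 g; z axis up along its axis. Grip it round the sides
- red_spool_center (a point): centre (29 mm above its foot) of the red thread spool, a loose upright reel 49 mm in diameter and 58 mm tall with flat flanges, about 50 g; z axis up along its axis. Grip it round the sides
- tan_spool_center (a point): centre (29 mm above its foot) of the tan thread spool, a loose upright reel 49 mm in diameter and 58 mm tall with flat flanges, about 50 g; z axis up along its axis. Grip it round the sides
- white_spool_center (a point): centre (29 mm above its foot) of the white thread spool, a loose upright reel 49 mm in diameter and 58 mm tall with flat flanges, about 50 g; z axis up along its axis. Grip it round the sides
- rack: fixed plywood board, 120 mm (its x) by 420 mm (its y) and 15 mm thick, lying flat on the bench; origin at the centre of its underside, z up. Along its far (+x) edge runs a low rail 10 mm wide that rises 15 mm above the board. Four flush black ring marks (70 mm across, 90 mm apart) lie in a row along its y axis: centres at x = -10 mm and y = -135, -45, +45 and +135 mm in its frame, on the board's top at z = 15 mm
- dark_stop: black end block, 120 x 20 x 30 mm, fixed across one end of the rack's board, 200 mm from the rack's middle; which end it is at differs from start to start. Origin at the centre of its underside, on top of the board
- light_stop: white end block, 120 x 20 x 30 mm, fixed across one end of the rack's board, 200 mm from the rack's middle; which end it is at differs from start to start. Origin at the centre of its underside, on top of the board
- glue_bottle: white and yellow glue bottle with a red nozzle, 54 mm in diameter, 145 mm tall, standing loose; origin at the centre of its foot. To be left alone
- shoe_brush: wooden shoe brush, 49 x 170 x 46 mm, long along its y, lying loose; origin at the centre of its underside. To be left alone
- wax_tin: round flat brown-lidded wax tin, 75 mm in diameter, 24 mm tall, loose; origin at the centre of its underside. To be left alone
There are look-alikes about, which are no part of the job. Of the things like the part that bears red_spool_center, leave any that is green or turquoise; of the rest the smaller one is meant.

How it is judged:
At the end, for the whole second after the job is handed in: All four spools stand upright (within 0.12 rad), released and at rest on the board, each centre within 12 mm of its ring's centre along and across the row, in the order black, red, tan, white from the black end block to the white one (((y of dark_stop in the frame of rack above 0 m and y of black_spool_center in the frame of rack between 0.123 and 0.147 m and y of red_spool_center in the frame of rack between 0.033 and 0.057 m and y of tan_spool_center in the frame of rack between -0.057 and -0.033 m and y of white_spool_center in the frame of rack between -0.147 and -0.123 m) or (y of dark_stop in the frame of rack below 0 m and y of black_spool_center in the frame of rack between -0.147 and -0.123 m and y of red_spool_center in the frame of rack between -0.057 and -0.033 m and y of tan_spool_center in the frame of rack between 0.033 and 0.057 m and y of white_spool_center in the frame of rack between 0.123 and 0.147 m)) and x of black_spool_center in the frame of rack between -0.022 and 0.002 m and height (world z) of black_spool_center between 0.038 and 0.05 m and angle between each of black_spool_center, red_spool_center, tan_spool_center, white_spool_center's own z axis and vertical below 0.12 rad and linear speed of each of black_spool, red_spool, tan_spool, white_spool below 0.02 m/s and x of red_spool_center in the frame of rack between -0.022 and 0.002 m and height (world z) of red_spool_center between 0.038 and 0.05 m and x of tan_spool_center in the frame of rack between -0.022 and 0.002 m and height (world z) of tan_spool_center between 0.038 and 0.05 m and x of white_spool_center in the frame of rack between -0.022 and 0.002 m and height (world z) of white_spool_center between 0.038 and 0.05 m); the robot touches nothing.
It fails at once if a bystander (glue bottle, shoe brush or wax tin) was moved more than 20 mm (distance of any of glue_bottle, shoe_brush, wax_tin from where it was at the start of the episode above 0.02 m).
It fails at once if the glue bottle was knocked over (angle between glue_bottle's own z axis and vertical above 0.5 rad).
It also fails if it takes over 96 s, if anything falls off the work surface, if the arm or the gripper's body presses on something with over 40 N, if the wrist force passes 120 N, or if a joint passes its speed limit or range.

## Robot

A 6-joint arm with a two-finger parallel gripper is mounted at the origin on a cart in front of the work surface, level with it; the furniture and walls round the work are solid. World frame = base frame: x ahead of the robot, y to its left, z up, the work surface at z = 0. Lengths are in m, angles in rad, forces in N, time in s.
With the tool pointing down it reaches from about 0.35 to 1 m from the base axis. Payload 7.1 kg.
Tool frame: the origin (TCP) lies between the finger pads; the fingertips stand 22 mm ahead of it and the grasp point (between the pads) lies 3 mm ahead of it; z points along the fingers, y is the line along which they close (so a half turn about z gives the same grasp; the last joint's range is limited). The gripper opens to 85 mm and grips with 20 to 120 N. Pads are 22 mm wide; open, the fingers measure 114 mm over their backs; the gripper's body (76 mm by 85 mm) begins 54 mm behind the grasp point. The pads swing forward as they close: fully open they stand 13 mm farther back than shut.
Start: joints at [-1.336, 0.423, 1.63, -0, 1.089, -0.019], TCP at [0.157, -0.605, 0.253] pointing down, gripper open.
Joint ranges: [-3, 3], [-0.9, 2.11], [0.09, 2.58], [-1.31, 4.45], [0.11, 2.69], [-2.54, 2.54]. Speed limits (rad/s): [2.39, 2.39, 3.01, 3.14, 3.14, 3.14].

## Interface

Orientations are given as a rotation vector (axis times angle).
In Python, from rig import manip gives the robot as it stands. The module is installed in compiled form; this text tells all that it offers. Calls block until the motion is done:
- manip.move_to(position, orientation): joint-space move of the TCP to a pose.
- manip.servo_line(position, orientation=None, rate=0.15): straight line of the TCP; orientation=None keeps the orientation; rate is the mean speed in m/s.
- manip.set_joints(angles): joint-space move.
- manip.command_gripper(opening, f_grip=None): finger opening in m; f_grip is the grip in N (None keeps the last); returns when the fingers have stopped.
- manip.hold(seconds).
- manip.solve_ik(position, orientation): joint angles nearest the present ones, or None.
- manip.camera(name): name is "scene" or "top" or "wrist"; returns a dict with "image" (480x640x3 uint8, red, green, blue), "fx", "fy", "cx", "cy" (pixels), "cam_to_world" (4x4, takes a point from camera to world coordinates); the wrist camera has in their place "mount" (4x4, takes a point from camera to tool coordinates, whose origin is the TCP and whose axes are the flange's). Camera axes: x right, y down, z forward; pixel columns grow to the right and rows downward; lengths in m; the calibration is good to about 2 mm. A picture is of the moment at which its call begins: read the wrist's pose just before it. There is no depth.
A pose or a line that the arm cannot do raises manip.IKError and nothing moves.
- manip.sign_off(): hands the job in; it is judged then, once.
Readings, each from a call of its own:
- manip.get_time(): time.
- manip.get_joint_positions(): joint angles.
- manip.get_joint_vel(): joint speeds.
- manip.get_tau(): joint torques, N m.
- manip.get_position(): TCP position.
- manip.get_ee_rot(): TCP orientation.
- manip.get_contact_force(): force on the tool from outside, world axes, zero at the start.
- manip.get_torque(): the same for the moment, N m.
- manip.get_width(): finger opening in m.
- manip.get_grip_force(): force on a finger pad.
Only numpy, scipy, OpenCV 4.12 (cv2) and the standard library are available. Lean on these libraries where they do the work, as an engineer would, in place of code of your own. Each camera call takes 0.05 s, during which the arm holds its last target. There are 200 camera calls.

## Working session

There is one attempt and no reset: what is moved stays moved. The work goes in short steps, each a Python script; the robot and the scene stay as the last script left them, time stands still between calls to the robot, and variables do not carry over. Pictures are saved under pics/ and viewed, at most 14 in all, crops included, and the job is handed in when it is done.

```bash
mkdir -p pics; python3 - <<'E'
from rig import manip
import cv2,numpy as np,pickle
d={}
for n in("scene","top"):
    c=manip.camera(n);d[n]=c;cv2.imwrite(f"pics/{n}0.png",c["image"][:,:,::-1])
    print(n,c["fx"],c["cx"],c["cy"],np.round(c["cam_to_world"],3).tolist())
pickle.dump(d,open("c0.pkl","wb"));print(manip.get_time(),manip.get_ee_rot(),manip.get_width())
print(np.round(manip.camera("wrist")["mount"],3).tolist())
E
```

```text
scene 587.4019898181441 321.0041342447435 238.41702577008786 [[-0.866, -0.285, 0.412, -0.149], [-0.501, 0.474, -0.724, 1.158], [0.011, -0.833, -0.553, 0.946], [0.0, 0.0, 0.0, 1.0]]
top 585.8758407692782 317.7557148387599 239.42964923014557 [[0.012, -0.998, 0.054, 0.419], [-1.0, -0.011, 0.022, -0.003], [-0.021, -0.054, -0.998, 1.493], [0.0, 0.0, 0.0, 1.0]]
0.1 [-3.11490090e+00 -3.97404739e-01  2.94854397e-04] 0.08522717558059272
[[0.0, -0.958, -0.287, 0.074], [1.0, 0.0, 0.0, 0.0], [-0.0, -0.287, 0.958, -0.12], [0.0, 0.0, 0.0, 1.0]]
```

View pics/top0.png

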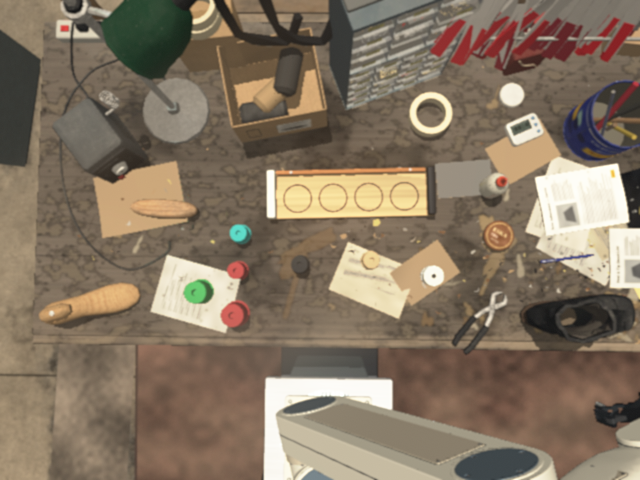

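View pics/scene0.png

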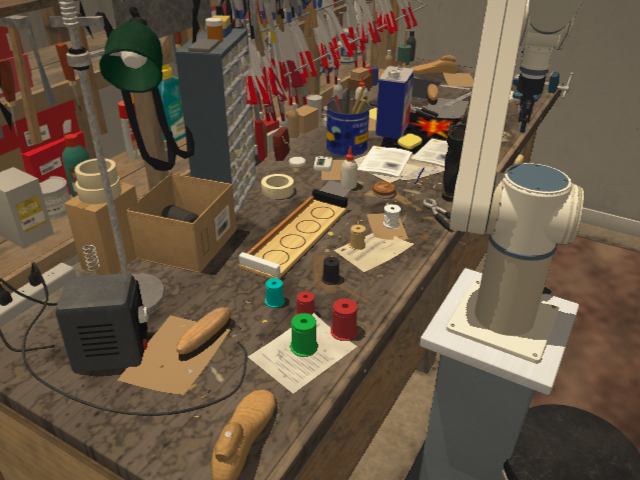

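The top view shows the white block on the left (+y) at about (271,194) and the black block at (432,190). The spools are black (301,266), small red (237,270), tan (371,259) and white (432,276). The decoys are the big red at (234,315), the green and the turquoise. Next I'll turn these into coordinates.

```bash
cat > h.py <<'E'
import numpy as np,cv2,pickle
from scipy.spatial.transform import Rotation as R
def ray(c,T,uv,z):
    K=np.array([[c["fx"],0,c["cx"]],[0,c["fy"],c["cy"]],[0,0,1]])
    d=T[:3,:3]@np.linalg.solve(K,[*uv,1]);o=T[:3,3]
    return o+d*(z-o[2])/d[2]
def rot(yaw): # tool down, tool y (closing line) at angle yaw+90deg (mod 180) 
    return (R.from_euler('z',yaw)*R.from_euler('x',np.pi)).as_rotvec()
E
python3 - <<'E'
from h import *
c=pickle.load(open("c0.pkl","rb"))["top"];im=c["image"];T=c["cam_to_world"]
for n,uv in dict(black=(301,263),red=(237,270),tan=(371,258),white=(432,276),bigred=(234,315),green=(197,292),turq=(240,233)).items():
    print(n,np.round(ray(c,T,uv,.058),3))
x0,y0=262,160
g=cv2.cvtColor(im[y0:225,x0:442],cv2.COLOR_RGB2GRAY);g=cv2.resize(g,None,fx=4,fy=4,interpolation=cv2.INTER_CUBIC)
b=cv2.adaptiveThreshold(g,255,0,cv2.THRESH_BINARY_INV,81,15)
cs,_=cv2.findContours(b,cv2.RETR_CCOMP,1)
for q in cs:
    (u,v),r=cv2.minEnclosingCircle(q)
    if 40<r<75 and cv2.contourArea(q)>.8*np.pi*r*r:
        p=ray(c,T,((u+.5)/4-.5+x0,(v+.5)/4-.5+y0),.015);print("ring",np.round(p,4),r/4)
print(R.from_rotvec([-3.11490090e+00,-3.97404739e-01,0]).as_matrix().round(2).tolist())
E
```

```text
black [0.438 0.068 0.058]
red [0.419 0.225 0.058]
tan [ 0.452 -0.103  0.058]
white [ 0.41  -0.251  0.058]
bigred [0.309 0.23  0.058]
green [0.364 0.322 0.058]
turq [0.51  0.22  0.058]
ring [ 0.6055 -0.0076  0.015 ] 15.139179229736328
ring [ 0.6047 -0.0075  0.015 ] 13.244110107421875
ring [ 0.6087 -0.0974  0.015 ] 15.166128158569336
ring [ 0.6085 -0.0975  0.015 ] 13.087789535522461
ring [ 0.6117 -0.1872  0.015 ] 15.095943450927734
ring [ 0.6106 -0.1876  0.015 ] 13.119673728942871
[[0.97, 0.25, -0.0], [0.25, -0.97, 0.0], [0.0, -0.0, -1.0]]
```

```bash
cat >> h.py <<'E'
from rig import manip
P90=np.pi/2
SP=dict(black=(.438,.068,P90),red=(.419,.225,0.),tan=(.452,-.103,P90),white=(.41,-.251,P90))
def look(name,fn=None):
    T=np.eye(4);T[:3,3]=manip.get_position();T[:3,:3]=R.from_rotvec(manip.get_ee_rot()).as_matrix()
    c=manip.camera("wrist");T=T@c["mount"]
    if fn: cv2.imwrite(fn,c["image"][:,:,::-1])
    pickle.dump((c,T),open(f"w_{name}.pkl","wb"));return c,T
E
python3 - <<'E'
from h import *
for n in("white","tan","black","red"):
    x,y,a=SP[n];manip.move_to([x,y,.25],rot(a));c,T=look(n,f"pics/w_{n}.png")
    K=np.array([[c["fx"],0,c["cx"]],[0,c["fy"],c["cy"]],[0,0,1]])
    q=K@(T[:3,:3].T@(np.array([x,y,.058])-T[:3,3]));print(n,q[:2]/q[2],manip.get_time(),np.round(manip.get_joint_positions(),2))
ims=[cv2.resize(cv2.imread(f"pics/w_{n}.png"),(400,300)) for n in("white","tan","black","red")]
cv2.imwrite("pics/w4.png",np.vstack([np.hstack(ims[:2]),np.hstack(ims[2:])]))
E
```

```text
white [314.76783784 208.62161641] 1.8 [-0.58  0.22  1.94 -0.    0.98 -0.57]
tan [314.66375402 209.19517593] 2.5167 [-0.25  0.19  1.98 -0.    0.97 -0.25]
black [314.26490202 208.34144603] 3.2917 [ 0.12  0.16  2.02 -0.    0.97  0.13]
red [314.50374732 211.28735759] 5.0167 [ 0.47  0.21  1.95 -0.    0.98  2.04]
```

View pics/w4.png

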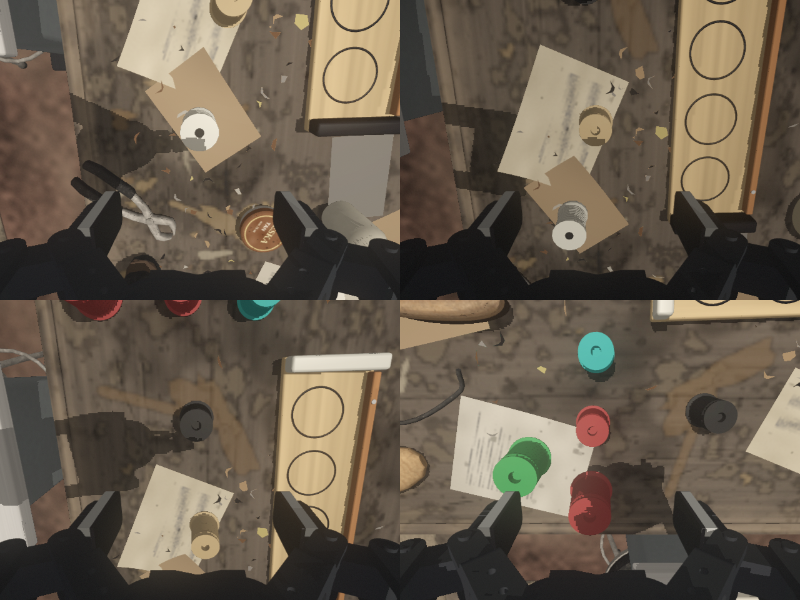

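All four close views show the spool hole near its predicted pixel (halved: white (199,132), tan (195,130), black (195,123), red (192,131)), so only small corrections are needed. I'll pick and place black first.

```bash
cat >> h.py <<'E'
HOLE=dict(white=(199,132),tan=(195,130),black=(195,123),red=(192,131))
RING=dict(black=(.6115,-.1873),red=(.6085,-.0975),tan=(.6053,-.0076),white=(.6022,.0823))
def pickplace(n):
    a=SP[n][2];p=ray(*pickle.load(open(f"w_{n}.pkl","rb")),np.array(HOLE[n])*1.6,.058)
    manip.command_gripper(.085,30)
    manip.move_to([p[0],p[1],.2],rot(a));manip.servo_line([p[0],p[1],.036],rate=.12)
    manip.command_gripper(.03,30);w=manip.get_width();f=manip.get_grip_force()
    manip.servo_line([p[0],p[1],.2],rate=.15)
    print(n,p.round(3),"grip",w,f,"lifted",manip.get_width(),manip.get_contact_force().round(1))
    x,y=RING[n];manip.move_to([x,y,.2],rot(P90+.034));manip.servo_line([x,y,.09],rate=.15);manip.servo_line([x,y,.052],rate=.05)
    print(" down",manip.get_contact_force().round(1))
    manip.command_gripper(.07);manip.servo_line([x,y,.2],rate=.15);print(" t",manip.get_time())
E
python3 - <<'E'
from h import *
pickplace("black")
x,y=RING["black"];manip.move_to([x-.05,y+.05,.25],rot(P90+.034));look("chk","pics/chk.png")
E
```

```text
black [0.436 0.077 0.058] grip 0.0438263176586421 29.649954982451163 lifted 0.044201164651662996 [-0.7 -0.4  0.2]
 down [-0.4 -0.4 -0.8]
 t 14.6167
```

View pics/chk.png

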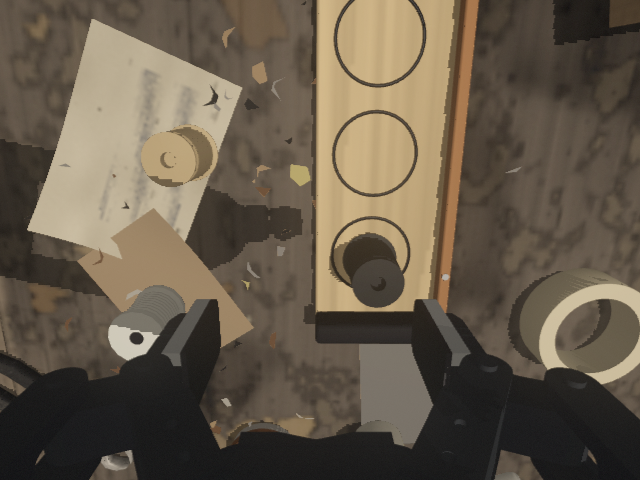

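Black stands inside its ring, with its hole at about (378,283). I'll do the remaining three.

```bash
python3 - <<'E'
from h import *
print(ray(*pickle.load(open("w_chk.pkl","rb")),(378,283),.073))
for n in("red","tan","white"):pickplace(n)
manip.move_to([.56,-.05,.40],rot(P90+.034));look("fin","pics/fin.png")
manip.move_to([.4,-.35,.35],rot(P90))
c=manip.camera("top");cv2.imwrite("pics/top1.png",cv2.resize(c["image"][140:340,200:520,::-1],(800,500)))
pickle.dump(c,open("c1.pkl","wb"))
E
```

```text
[ 0.6122892  -0.19002876  0.073     ]
red [0.42  0.231 0.058] grip 0.043871976774941486 29.70414791678536 lifted 0.043965311059066994 [-0.3 -0.3 -0.6]
 down [-0.3 -0.5 -0.4]
 t 25.9083
tan [ 0.45  -0.102  0.058] grip 0.044126179093354735 29.69129023491405 lifted 0.04387033490288817 [ 0.1  0.1 -0.2]
 down [-0.5 -0.5 -0.6]
 t 34.1583
white [ 0.413 -0.253  0.058] grip 0.04822539370935787 30.41115939617157 lifted 0.048276791220531426 [-0.1 -0.8 -0.9]
 down [ 0.   0.7 -1.1]
 t 43.5333
```

View pics/fin.png

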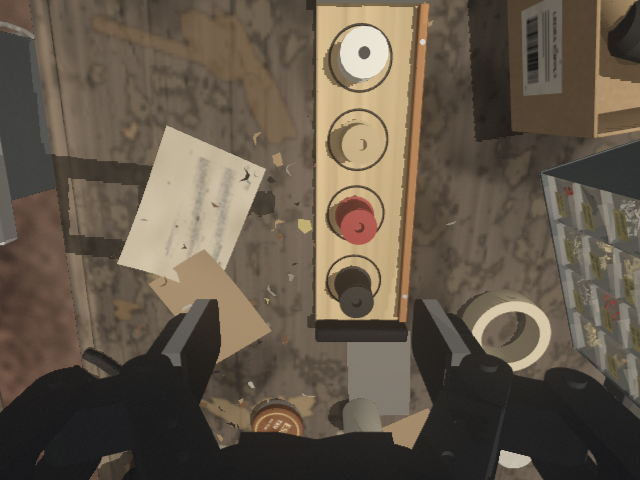

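View pics/top1.png

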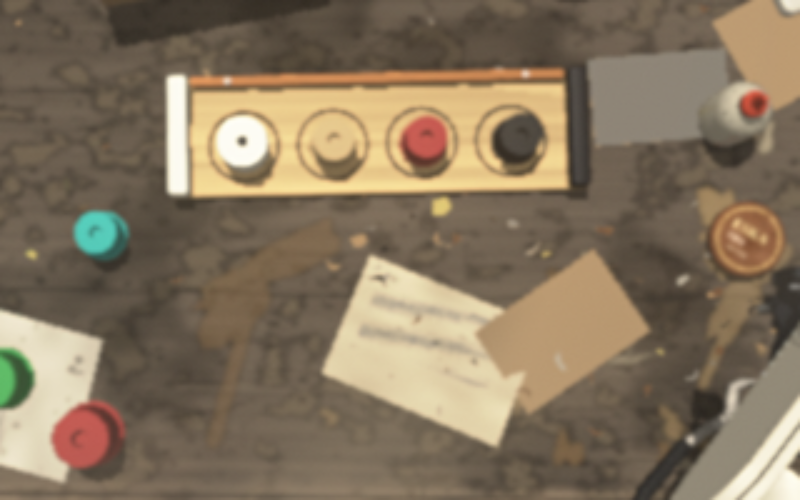

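Both views show white, tan, red and black upright in their rings, in that order from the white block. I'll check the offsets numerically.

```bash
python3 - <<'E'
from h import *
w=pickle.load(open("w_fin.pkl","rb"));c=pickle.load(open("c1.pkl","rb"));t=(c,c["cam_to_world"])
H=dict(white=((364,53),(361,57),(242,141)),tan=((362,145),(358,140),(335,137)),red=((359,227),(354.5,214),(427,135)),black=((356,302),(353.5,284),(521,131)))
for n,(h,r,p) in H.items():
    a=ray(*w,h,.073)-ray(*w,r,.015); q=ray(*t,(200+p[0]*.4,140+p[1]*.4),.073)
    print(n,"wrist off",a[:2].round(4),"top",(q[:2]-RING[n]).round(4))
E
```

```text
white wrist off [-0.0027 -0.0033] top [-0.0021 -0.0023]
tan wrist off [-0.0012 -0.0015] top [-0.0005 -0.0031]
red wrist off [ 0.     -0.0009] top [-0.0009 -0.0026]
black wrist off [-0.0021  0.0019] top [ 0.0008 -0.004 ]
```

All spools are within 4 mm of their ring centres, so I'm handing in.

```bash
python3 -c "
from rig import manip
print(manip.get_time(),manip.sign_off())"
```

```text
the job is handed in; nothing more can be done
45.8833 None
```

I stood the four spools upright in order (black, red, tan, white, starting at the black block), each measured within about 4 mm of its ring's centre, and handed the job in at 45.9 s; the verdict wasn't shown.

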